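# Pack the three-electrode set into the instrument tray

### The job

Pack the electrode set away after the test: lay the green-headed working electrode, the red-headed counter electrode with the platinum plate and the white-headed reference electrode each flat in the tray bin of its own lead colour, and stand the blue-capped powder bottle upright in the blue bin. Set each one down without dropping it. Leave the other red-headed electrode (plain graphite rod) and the black-capped bottle where they are.

Things in the scene. Friction and masses are not known exactly. Their poses are not given: they have to be found in the camera images.
- working: Working electrode. Loose, 120 mm long, 40 g. Green connector head, 18 x 18 mm with flat sides, from -56 to -20 mm along x; then a white plastic rod 12 mm thick to the tip at +60 mm; dark collar 18 mm across at 12 to 22 mm. Mass centre 0 to 20 mm to the head's side. Origin on its long axis at mid length, 9 mm above what it lies on; x from head to tip.
- counter: Counter electrode. Loose, 120 mm long, 40 g. Red connector head, 18 x 18 mm with flat sides, from -56 to -20 mm along x; then a white stem 10 mm thick, and a bright silvery plate 24 x 18 x 2.4 mm from 36 to 60 mm; dark collar 18 mm across at 12 to 22 mm. Mass centre 0 to 20 mm to the head's side. Origin on its long axis at mid length, 9 mm above what it lies on; x from head to tip.
- reference: Reference electrode. Loose, 120 mm long, 40 g. White connector head, 18 x 18 mm with flat sides, from -56 to -20 mm along x; then a pale glass tube 12 mm thick to the tip at +60 mm; dark collar 18 mm across at 12 to 22 mm. Mass centre 0 to 20 mm to the head's side. Origin on its long axis at mid length, 9 mm above what it lies on; x from head to tip.
- fine_bottle: Fine polishing powder. Loose small upright powder bottle, shut, white with a blue screw cap, 34 mm diameter (body straight up to 36 mm, cap 29 mm across from 42 mm), 56 mm high, 60 g. Origin: centre of its underside; z up.
- graphite: Look-alike, stays: graphite electrode. Loose, 120 mm long, 40 g. Red connector head, 18 x 18 mm with flat sides, from -56 to -20 mm along x; then a plain grey rod 10 mm thick, no plate, to +60 mm; dark collar 18 mm across at 12 to 22 mm. Mass centre 0 to 20 mm to the head's side. Origin on its long axis at mid length, 9 mm above what it lies on; x from head to tip.
- coarse_bottle: Look-alike that stays: coarse powder. Loose small upright powder bottle, shut, white with a black screw cap, 34 mm diameter (body straight up to 36 mm, cap 29 mm across from 42 mm), 56 mm high, 60 g. Origin: centre of its underside; z up.
- bin_green: Green lift-out bin, open on top, standing fixed in the steel instrument tray with the three other bins side by side, in any order. 145 mm (its x) by 75 mm (its y) outside, 25 mm high, walls 2.5 mm, inside 140 x 70 mm; its inner floor is 3 mm above the origin. Origin: centre of its underside, about 3 mm above the bench; z up.
- bin_red: Red lift-out bin, open on top, standing fixed in the steel instrument tray with the three other bins side by side, in any order. 145 mm (its x) by 75 mm (its y) outside, 25 mm high, walls 2.5 mm, inside 140 x 70 mm; its inner floor is 3 mm above the origin. Origin: centre of its underside, about 3 mm above the bench; z up.
- bin_white: White lift-out bin, open on top, standing fixed in the steel instrument tray with the three other bins side by side, in any order. 145 mm (its x) by 75 mm (its y) outside, 25 mm high, walls 2.5 mm, inside 140 x 70 mm; its inner floor is 3 mm above the origin. Origin: centre of its underside, about 3 mm above the bench; z up.
- bin_blue: Blue lift-out bin, open on top, standing fixed in the steel instrument tray with the three other bins side by side, in any order. 145 mm (its x) by 75 mm (its y) outside, 25 mm high, walls 2.5 mm, inside 140 x 70 mm; its inner floor is 3 mm above the origin. Origin: centre of its underside, about 3 mm above the bench; z up.
Not all that is in view belongs to the job. What is shaped like the fine_bottle but pink or turquoise is not meant.

How it is judged (in metres and radians):
At the end, for the whole second after the job is handed in: Electrodes flat (0.1 rad) on the floor of their bins (working green, counter red, reference white), within 16 mm of centre lengthwise and 27 mm across; blue-capped bottle upright (0.15 rad) in the blue bin; all released, at rest; both look-alikes moved under 20 mm (x of working in the frame of bin_green between -0.016 and 0.016 m and y of working in the frame of bin_green between -0.027 and 0.027 m and z of working in the frame of bin_green between 0.006 and 0.018 m and angle between working's own x axis and vertical between 1.47 and 1.67 rad and x of counter in the frame of bin_red between -0.016 and 0.016 m and y of counter in the frame of bin_red between -0.027 and 0.027 m and z of counter in the frame of bin_red between 0.006 and 0.018 m and angle between counter's own x axis and vertical between 1.47 and 1.67 rad and x of reference in the frame of bin_white between -0.016 and 0.016 m and y of reference in the frame of bin_white between -0.027 and 0.027 m and z of reference in the frame of bin_white between 0.006 and 0.018 m and angle between reference's own x axis and vertical between 1.47 and 1.67 rad and x of fine_bottle in the frame of bin_blue between -0.056 and 0.056 m and y of fine_bottle in the frame of bin_blue between -0.02 and 0.02 m and z of fine_bottle in the frame of bin_blue below 0.01 m and angle between fine_bottle's own z axis and vertical below 0.15 rad and linear speed of each of working, counter, reference, fine_bottle below 0.02 m/s and distance of each of graphite, coarse_bottle from where it was at the start of the episode below 0.02 m); the robot touches nothing.
It fails at once if an electrode or the blue-capped bottle is dropped or knocked away (free of the fingers and faster than 0.8 m/s, a fall of over 30 mm) ((linear speed of working above 0.8 m/s and contact force between working and the fingers below 0.05 N) or (linear speed of counter above 0.8 m/s and contact force between counter and the fingers below 0.05 N) or (linear speed of reference above 0.8 m/s and contact force between reference and the fingers below 0.05 N) or (linear speed of fine_bottle above 0.8 m/s and contact force between fine_bottle and the fingers below 0.05 N)).
It fails at once if a look-alike is moved by more than 20 mm (distance of any of graphite, coarse_bottle from where it was at the start of the episode above 0.02 m).
It also fails if it takes over 112 s, if anything falls off the work surface, if the arm or the gripper's body presses on something with over 40 N, if the wrist force passes 120 N, or if a joint passes its speed limit or range.

### The arm

A 7-joint arm with a two-finger parallel gripper is mounted at the origin on the work surface. World frame = base frame: x ahead of the robot, y to its left, z up, the work surface at z = 0. Lengths are in mm, angles in rad, forces in N, time in s.
With the tool pointing down it reaches from about 400 to 850 mm from the base axis. Payload 10.4 kg.
Tool frame: the origin (TCP) lies on the centre line of the jaws, within the pads' length; the fingertips stand 25 mm ahead of it and the grasp point (between the pads) lies 6 mm ahead of it; y points along the fingers, z is the direction in which the jaws open and shut, and the axes are right-handed (so a half turn about y gives the same grasp; the last joint's range is limited). The gripper opens to 85 mm and grips with 20 to 120 N. Pads are 22 mm wide; open, the fingers measure 114 mm over their backs; the gripper's body (76 mm by 85 mm) begins 54 mm behind the grasp point. The pads swing forward as they close: fully open they stand 13 mm farther back than shut.
Start: joints at [1.23, 0.332, -0.065, 1.46, 0.022, 1.35, -0.088], TCP at [195.319, -593.716, 256.338] pointing down, gripper open.
Joint ranges: [-2.6, 2.6], [-0.5, 2.12], [-1.47, 1.34], [0.16, 2.42], [-1.27, 4.41], [0.06, 2.06], [-2.6, 2.6]. Speed limits (rad/s): [2.22, 2.22, 2.79, 2.79, 3.14, 3.14, 3.14].

### API

Orientations are given as [roll, pitch, yaw] about the fixed x, y, z axes, in that order (R = Rz(yaw) Ry(pitch) Rx(roll)).
In Python, from rig import robot, imaging, close_job gives the robot as it stands. The module is installed in compiled form; this text tells all that it offers.
- The arm moves only by the shell command python3 -m jog 'ROWS' [OPENING]. ROWS is JSON, a list of rows, each an object of numbers: "x", "y", "z": the shift along the world's x, y, z in cm; "yaw": the turn about the world's z in degrees. A call has exactly 8 rows; each row is the pose to reach, as a shift and turn from the pose commanded when the call began; what a row does not reach only later rows make up. A row lasts 1/8 s, in which the tool goes at most 62.5 mm and 10.7 degrees, less where a joint would pass 70% of its speed; a pose out of reach is approached as far as the arm can. A call with a gripper value outside its range is refused whole. OPENING is the opening in per cent of the stroke, from 0 (shut) to 100 (fully open), set as the call begins (- or left out, the last holds). The fingers move at their own pace and stop on an object; the grip force is fixed at half the most. Time passes only in rows, so rows that repeat a pose let the fingers close, or fill a call up. It gives the time, the measured TCP pose, the force and the opening at its end, in the units of the state.
- robot.sense(): the state, without advancing time (a new reading comes with each control period).
- imaging.capture(name): name is "side" or "top"; returns a dict with "color" (480x640x3 uint8, red, green, blue), "fx", "fy", "cx", "cy" (pixels), "eye" and "attitude" of the camera in the world. Camera axes: x right, y up, looking along -z (the intrinsics and any distortion apply to the point x, -y, -z); pixel columns grow to the right and rows downward; lengths in mm; the calibration is good to about 2 mm. A picture is of the moment at which its call begins. There is no depth.
- close_job(): hands the job in, once; it reports no verdict.
The state is a dict: "clock": time; "qpos": joint angles; "joint_velocities": joint speeds; "effort": joint torques, N m; "tool_pos": TCP position; "eef_rot": TCP orientation; "force": force on the tool from outside, world axes, zero at the start; "wrist_torque": the same for the moment, N m; "gripper_width": opening from 0.0 (shut) to 1.0 (fully open).
Only numpy, scipy, OpenCV 4.12 (cv2) and the standard library are available. Lean on these libraries where they do the work, as an engineer would, in place of code of your own. Each camera call takes 0.05 s, during which the arm holds its last target.

## Working session

There is one attempt and no reset: what is moved stays moved. The work goes in short steps, Python scripts to look and compute and a shell command to move; the robot and the scene stay as the last step left them, time stands still between calls to the robot, and variables do not carry over. Pictures are saved under pics/ and viewed, and the job is handed in when it is done.

```bash
mkdir -p pics; python3 - <<'E'
from rig import robot, imaging
import cv2
s=robot.sense(); print(s)
for n in("top","side"):
    c=imaging.capture(n); cv2.imwrite(f"pics/{n}0.png",c["color"][:,:,::-1]); print({k:v for k,v in c.items() if k!="color"})
E
```

```text
{'clock': 0.0, 'qpos': array([ 1.23044345,  0.3328621 , -0.06467531,  1.46094566,  0.02158024,
        1.34985763, -0.08850805]), 'joint_velocities': array([ 4.85250607e-04, -1.90971332e-04,  7.62825522e-04,  2.86913984e-04,
        4.62170757e-04, -9.53294145e-04,  2.30470739e-05]), 'effort': array([ 3.17052663e-04, -6.25456882e+01,  4.95484646e-02, -3.91605806e+01,
        1.64226437e-02,  9.96315619e-03,  1.28494506e-05]), 'tool_pos': array([ 195.15704047, -593.40357447,  255.51984909]), 'eef_rot': array([-1.57217369e+00, -5.15551357e-05, -2.82385440e+00]), 'force': array([ 0.39479512,  0.68054913, -0.1447451 ]), 'wrist_torque': array([-0.00504741, -0.01972256,  0.01311   ]), 'gripper_width': 0.9966359918071012}
{'fx': 488.44504298427233, 'fy': 488.44504298427233, 'cx': 317.86700151083164, 'cy': 238.43955527705924, 'eye': array([ 386.18168292,  -18.10205126, 1052.00455043]), 'attitude': array([ 0.11700138,  0.02552245, -1.55485764])}
{'fx': 476.55482224959127, 'fy': 476.55482224959127, 'cx': 321.76061348041503, 'cy': 237.27708998395323, 'eye': array([ 425.43163032, -699.47418529,  713.08078566]), 'attitude': array([ 0.83040555,  0.01228855, -0.11804437])}
```

View pics/top0.png

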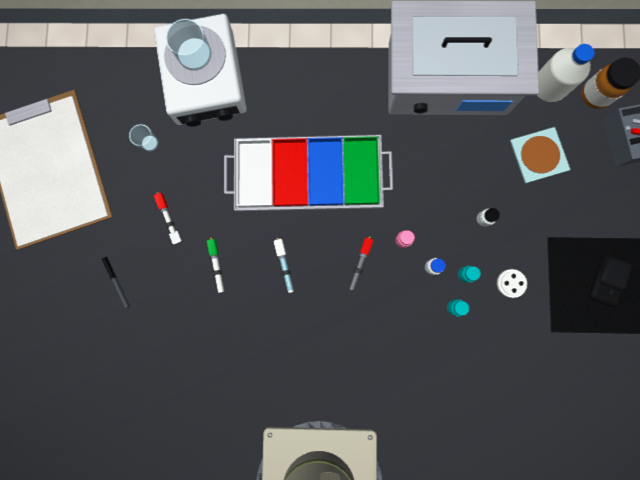

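View pics/side0.png

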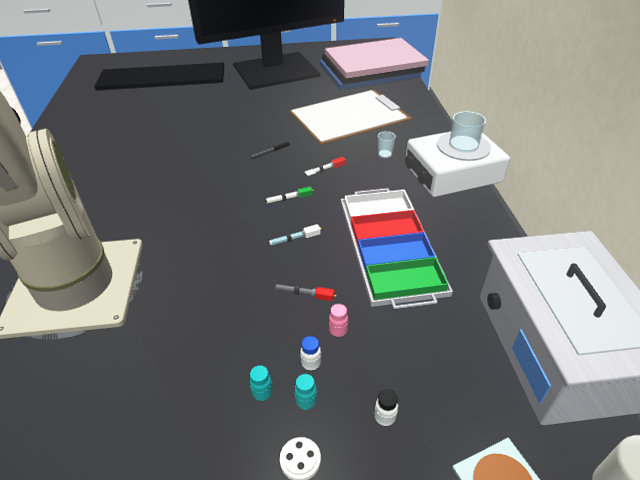

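```bash
cat > h.py <<'E'
import numpy as np, cv2
from scipy.spatial.transform import Rotation as R
from rig import robot, imaging
def cap(n): return imaging.capture(n)
def Rm(c): return R.from_euler('xyz',c['attitude']).as_matrix()
def p2w(c,u,v,z):
    d=np.array([(u-c['cx'])/c['fx'],-(v-c['cy'])/c['fy'],-1.0]); d=Rm(c)@d
    e=np.asarray(c['eye']); return e+d*(z-e[2])/d[2]
def w2p(c,p):
    q=Rm(c).T@(np.asarray(p,float)-c['eye']); return c['cx']+c['fx']*q[0]/-q[2], c['cy']-c['fy']*q[1]/-q[2]
def crop(c,x0,y0,x1,y1,k,f):
    im=cv2.resize(c['color'][y0:y1,x0:x1,::-1],None,fx=k,fy=k,interpolation=cv2.INTER_CUBIC); cv2.imwrite(f,im)
E
python3 - <<'E'
from h import *
c=cap("top"); crop(c,140,180,300,300,5,"pics/t1.png"); crop(c,335,195,495,315,5,"pics/t2.png"); crop(c,220,125,400,215,4,"pics/t3.png")
c=cap("side"); crop(c,240,140,400,260,5,"pics/s1.png"); crop(c,240,270,400,430,3.7,"pics/s2.png")
E
```

```text
(no output)
```

View pics/t1.png

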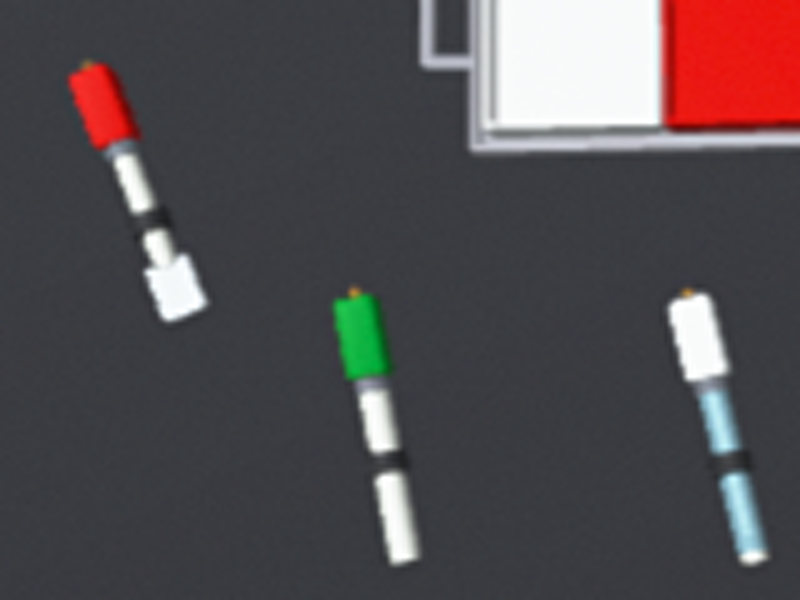

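View pics/t2.png

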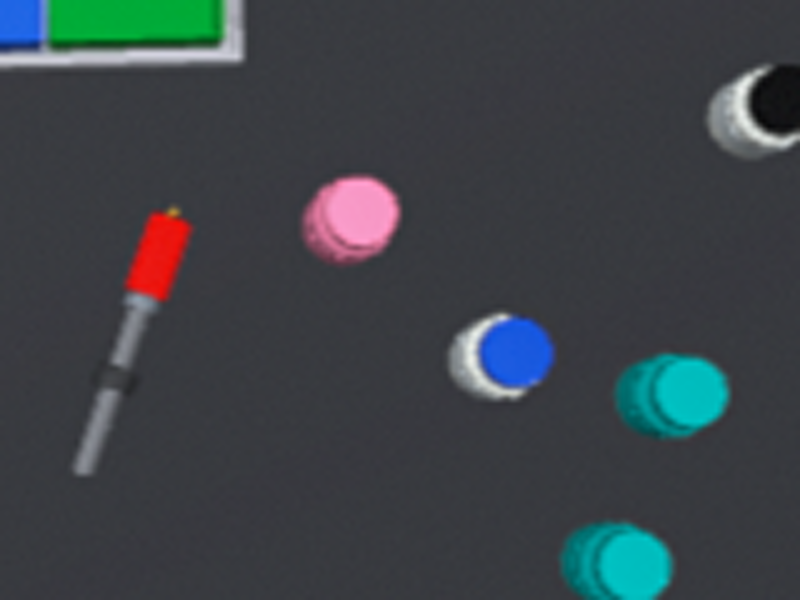

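View pics/t3.png

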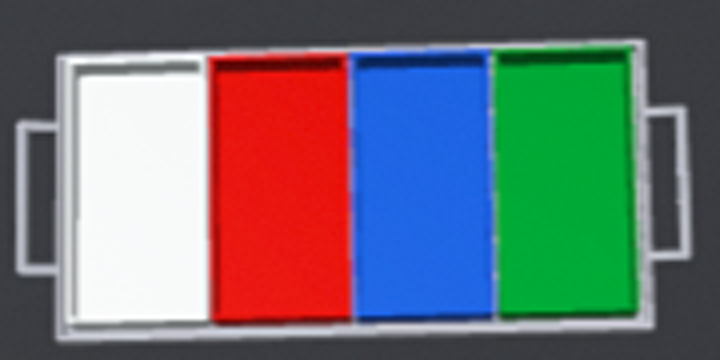

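View pics/s1.png

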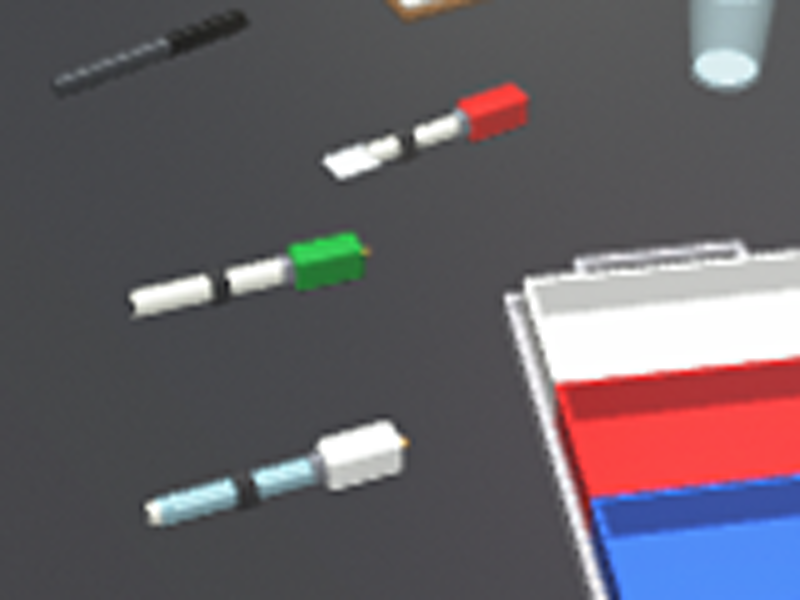

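View pics/s2.png

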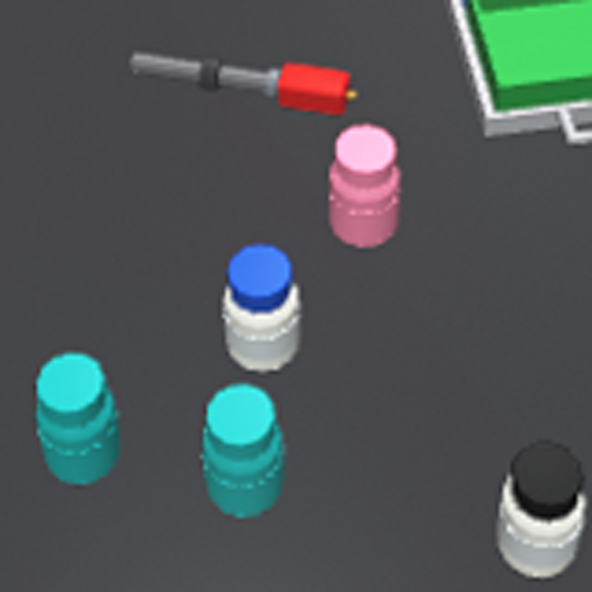

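```bash
python3 - <<'E'
from h import *
c=cap("top"); s=cap("side")
T1=lambda u,v:(140+u/5,180+v/5)
S1=lambda u,v:(240+u/5,140+v/5)
obs={'counter':[(88,70),(120,145),(185,312)],'working':[(353,297),(369,378),(404,560)],'reference':[(690,298),(708,379),(752,558)]}
for k,(a,b,t) in obs.items():
    A=p2w(c,*T1(*a),18);B=p2w(c,*T1(*b),18);t=p2w(c,*T1(*t),9)
    d=(t-A)[:2];L=np.hypot(*d);ang=np.degrees(np.arctan2(d[1],d[0]))
    u=d/L; print(k,'A',A.round(1),'B',B.round(1),'tip',t.round(1),'L',L.round(1),'ang',ang.round(1),'org',(A[:2]+u*56).round(1),(t[:2]-u*60).round(1),'head',((A+B)/2).round(1))
T2=lambda u,v:(335+u/5,195+v/5); S2=lambda u,v:(240+u/3.7,270+v/3.7)
print('fine',p2w(c,*T2(516,353),56),p2w(s,*S2(260,271),56))
print('coarse',p2w(c,*T2(785,100),56),p2w(s,*S2(547,472),56))
print('pink',p2w(c,*T2(362,212),56)); print('teal',p2w(c,*T2(691,394),56),p2w(c,*T2(635,566),56))
T3=lambda u,v:(220+u/4,125+v/4)
for p in[(66,58),(638,46),(642,322),(70,326)]: print('rim28',p2w(c,*T3(*p),28).round(1))
for p in[(78,74),(207,72),(214,70),(346,68),(356,68),(488,66),(498,65),(628,62),(75,322),(208,320),(214,321),(350,318),(356,318),(492,316),(498,315),(636,312)]: print('fl6',p,p2w(c,*T3(*p),6).round(1))
for u,v in[(346,196),(405,190),(451,294),(374,303)]: print('side',p2w(s,u,v,28).round(1))
E
```

```text
counter A [600.1 360.2  18. ] B [567.2 344.5  18. ] tip [495.8 315.4   9. ] L 113.5 ang -156.7 org [548.6 338.1] [550.9 339.1] head [583.6 352.4  18. ]
working A [502.3 240.2  18. ] B [467.6 231.9  18. ] tip [390.6 215.8   9. ] L 114.3 ang -167.7 org [447.6 228.3] [449.2 228.6] head [484.9 236.   18. ]
reference A [503.7  95.4  18. ] B [469.1  86.8  18. ] tip [393.8  67.1   9. ] L 113.5 ang -165.6 org [449.5  81.4] [451.9  82. ] head [486.4  91.1  18. ]
fine [ 450.57989856 -235.76157283   56.        ] [ 452.93947714 -238.48892059   56.        ]
coarse [ 555.77719553 -346.51650434   56.        ] [ 558.08073019 -349.25316569   56.        ]
pink [ 507.37773715 -173.89351466   56.        ]
teal [ 435.01420726 -305.8304752    56.        ] [ 365.79575028 -282.11164949   56.        ]
rim28 [720.3 190.2  28. ]
rim28 [ 729.3 -119.5   28. ]
rim28 [ 578.2 -121.8   28. ]
rim28 [572.6 182.8  28. ]
fl6 (78, 74) [718.4 187.7   6. ]
fl6 (207, 72) [720.1 116.    6. ]
fl6 (214, 70) [721.2 112.2   6. ]
fl6 (346, 68) [722.9  39.1   6. ]
fl6 (356, 68) [723.   33.6   6. ]
fl6 (488, 66) [724.7 -39.3   6. ]
fl6 (498, 65) [725.3 -44.8   6. ]
fl6 (628, 62) [ 727.5 -116.2    6. ]
fl6 (75, 322) [578.9 184.5   6. ]
fl6 (208, 320) [580.8 111.7   6. ]
fl6 (214, 321) [580.3 108.4   6. ]
fl6 (350, 318) [582.8  34.3   6. ]
fl6 (356, 318) [582.8  31.    6. ]
fl6 (492, 316) [584.7 -42.8   6. ]
fl6 (498, 315) [585.3 -46.1   6. ]
fl6 (636, 312) [ 587.8 -120.8    6. ]
side [578.8 181.5  28. ]
side [721.7 185.9  28. ]
side [ 727.4 -142.5   28. ]
side [ 579.9 -145.5   28. ]
```

Identification (top view pixels):
- **Red heads:** (168,218) has a bright plate, so it is the counter. (362,263) is a plain grey rod, the graphite electrode that stays.
- **White bottles:** (438,266) has a blue cap, so it is the fine bottle. (488,216) has a black cap and stays.
- **Other electrodes:** green working at (215,265), white reference at (285,265).
- **Not meant:** pink and teal bottles, and the black pen at (115,280).

The enlarged crops confirm all of these. I'll start with the bottle.

```bash
python3 -m jog '[{"x":3,"y":4,"z":-1,"yaw":2},{"x":6.5,"y":9,"z":-2,"yaw":5},{"x":10,"y":14,"z":-3,"yaw":8},{"x":13.5,"y":19,"z":-4,"yaw":11},{"x":17,"y":24,"z":-5,"yaw":14},{"x":20.5,"y":28.5,"z":-6,"yaw":17},{"x":23.5,"y":32.5,"z":-8,"yaw":20},{"x":25.7,"y":35.7,"z":-10,"yaw":20}]' 70
```

```text
clock: 1.3
tool_pos: [453.6, -234.8, 156.1]
eef_rot: [-1.57, 0.001, -2.473]
force: [-0.3, -0.9, -0.4]
gripper_width: 0.704
```

```bash
python3 -m jog '[{"z":-1},{"z":-2.5},{"z":-4},{"z":-5.5},{"z":-6.5},{"z":-7},{"z":-7},{"z":-7}]' 70; python3 - <<'E'
from h import *
c=cap("side"); print(robot.sense()['tool_pos']); crop(c,220,250,400,420,4,"pics/s3.png"); c=cap("top"); crop(c,380,210,500,320,5,"pics/t4.png")
E
```

```text
[ 455.02247427 -229.55588199  153.58831536]validation failed for argument at $[0]...
```

View pics/s3.png

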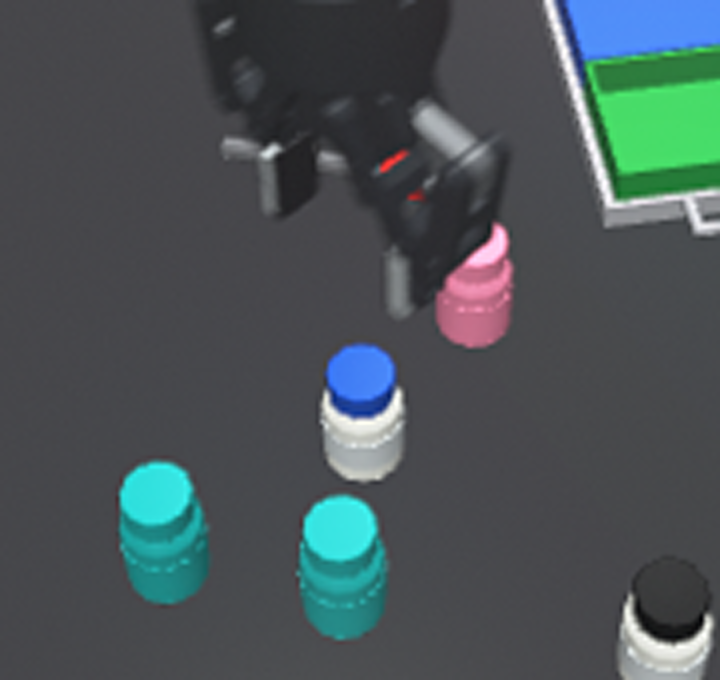

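View pics/t4.png

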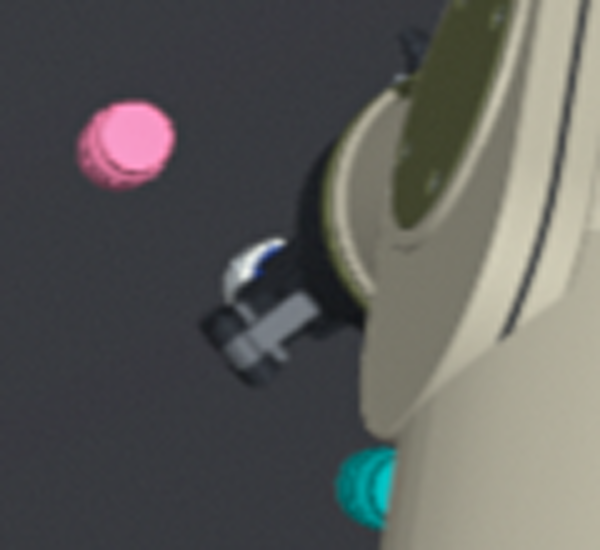

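```bash
python3 -m jog '[{"x":0,"y":0,"z":-1,"yaw":0},{"x":0,"y":0,"z":-2,"yaw":0},{"x":0,"y":0,"z":-3,"yaw":0},{"x":0,"y":0,"z":-4,"yaw":0},{"x":0,"y":0,"z":-4.5,"yaw":0},{"x":0,"y":0,"z":-5,"yaw":0},{"x":0,"y":0,"z":-5,"yaw":0},{"x":0,"y":0,"z":-5,"yaw":0}]' 70; python3 - <<'E'
from h import *
c=cap("side"); s=robot.sense();print(s['tool_pos'],s['eef_rot'],s['joint_velocities'].round(3)); crop(c,220,250,400,420,4,"pics/s4.png")
E
```

```text
clock: 2.4
tool_pos: [452.5, -236.8, 106.6]
eef_rot: [-1.57, 0.0, -2.475]
force: [0.5, -1.0, -0.1]
gripper_width: 0.702
[ 452.50488908 -236.79352188  106.62998118] [-1.57022207e+00  2.08749344e-04 -2.47474754e+00] [-0.002 -0.002 -0.001  0.001 -0.001  0.     0.001]
```

View pics/s4.png

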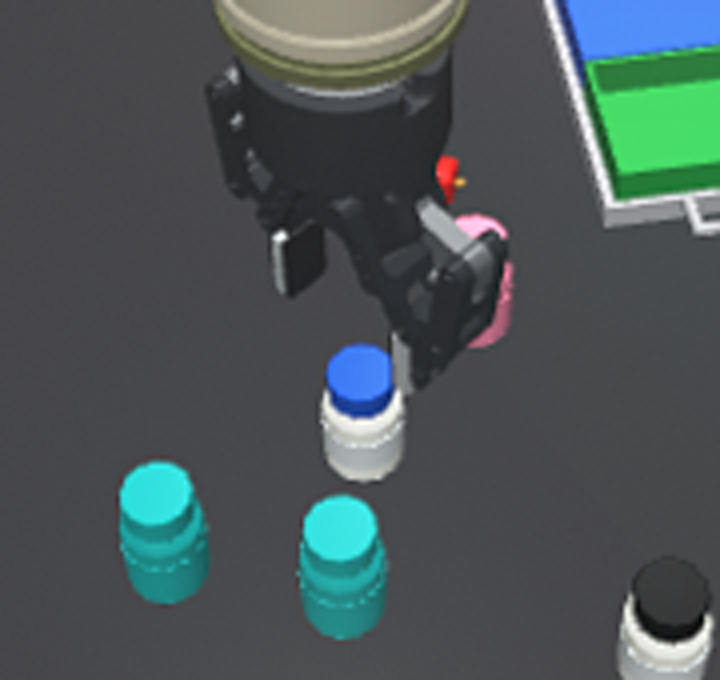

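```bash
python3 -m jog '[{"x":0,"y":0,"z":-1.2,"yaw":0},{"x":0,"y":0,"z":-2.4,"yaw":0},{"x":0,"y":0,"z":-3.6,"yaw":0},{"x":0,"y":0,"z":-4.8,"yaw":0},{"x":0,"y":0,"z":-6,"yaw":0},{"x":0,"y":0,"z":-6.8,"yaw":0},{"x":0,"y":0,"z":-7.1,"yaw":0},{"x":0,"y":0,"z":-7.1,"yaw":0}]' 70; python3 - <<'E'
from h import *
c=cap("side"); s=robot.sense();print(s['tool_pos'],s['force']); crop(c,220,250,400,420,4,"pics/s5.png")
E
```

```text
clock: 3.45
tool_pos: [452.4, -236.7, 35.3]
eef_rot: [-1.571, 0.0, -2.475]
force: [0.3, 0.3, -0.1]
gripper_width: 0.701
[ 452.51028368 -236.79846012   35.56260718] [-0.37627453 -0.19679141  0.7606088 ]
```

View pics/s5.png

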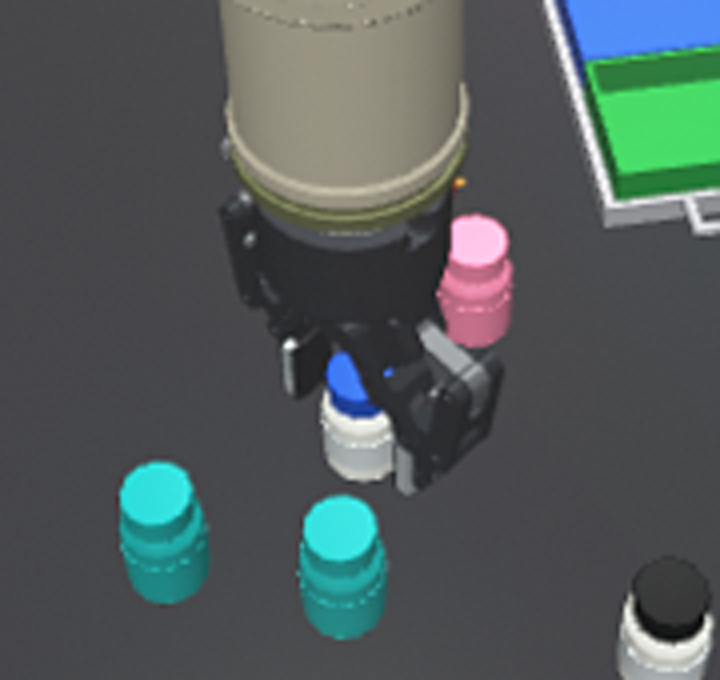

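```bash
python3 -m jog '[{"x":0,"y":0,"z":0,"yaw":0},{"x":0,"y":0,"z":0,"yaw":0},{"x":0,"y":0,"z":0,"yaw":0},{"x":0,"y":0,"z":0,"yaw":0},{"x":0,"y":0,"z":0,"yaw":0},{"x":0,"y":0,"z":0,"yaw":0},{"x":0,"y":0,"z":0.2,"yaw":0},{"x":0,"y":0,"z":0.5,"yaw":0}]' 0
python3 -m jog '[{"x":0,"y":0,"z":1,"yaw":0},{"x":0,"y":0,"z":2,"yaw":0},{"x":0,"y":0,"z":3.5,"yaw":0},{"x":0,"y":0,"z":5,"yaw":0},{"x":0,"y":0,"z":6.5,"yaw":0},{"x":0,"y":0,"z":8,"yaw":0},{"x":0,"y":0,"z":9,"yaw":0},{"x":0,"y":0,"z":9.5,"yaw":0}]'; python3 - <<'E'
from h import *
c=cap("side"); s=robot.sense();print(s['tool_pos'],s['force'],s['gripper_width']); crop(c,200,200,400,350,4,"pics/s6.png")
E
```

```text
clock: 4.5
tool_pos: [452.2, -236.7, 40.4]
eef_rot: [-1.571, -0.0, -2.475]
force: [0.4, -0.2, -0.7]
gripper_width: 0.378
clock: 5.5
tool_pos: [452.4, -236.8, 136.0]
eef_rot: [-1.57, 0.0, -2.475]
force: [-0.5, -0.9, -0.8]
gripper_width: 0.372
[ 452.57858075 -236.84531858  136.2488765 ] [0.1265589  0.03629112 0.62523351] 0.3794129374923932
```

View pics/s6.png

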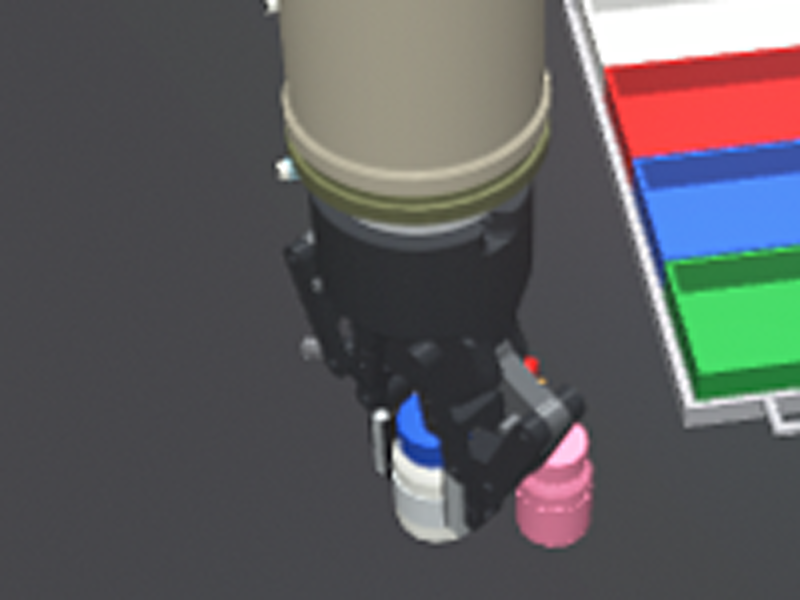

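```bash
python3 -m jog '[{"x":1.5,"y":1.7,"z":0,"yaw":5},{"x":4.5,"y":5,"z":0,"yaw":12},{"x":8,"y":9,"z":0,"yaw":20},{"x":11.5,"y":13,"z":0,"yaw":28},{"x":15,"y":17,"z":0,"yaw":36},{"x":18,"y":20.5,"z":0,"yaw":44},{"x":19.8,"y":22.5,"z":0,"yaw":50},{"x":20.3,"y":23.1,"z":0,"yaw":54}]'
python3 -m jog '[{"x":0,"y":0,"z":-0.5,"yaw":0},{"x":0,"y":0,"z":-1.5,"yaw":0},{"x":0,"y":0,"z":-2.5,"yaw":0},{"x":0,"y":0,"z":-3.5,"yaw":0},{"x":0,"y":0,"z":-4.5,"yaw":0},{"x":0,"y":0,"z":-5,"yaw":0},{"x":0,"y":0,"z":-5,"yaw":0},{"x":0,"y":0,"z":-5,"yaw":0}]'; python3 - <<'E'
from h import *
c=cap("side"); s=robot.sense();print(s['tool_pos'],s['force'],s['eef_rot']); crop(c,320,150,480,310,4,"pics/s7.png")
E
```

```text
clock: 6.55
tool_pos: [656.0, -1.5, 134.4]
eef_rot: [-1.571, 0.003, -1.523]
force: [-0.3, -0.6, -0.1]
gripper_width: 0.375
clock: 7.55
tool_pos: [655.6, -5.7, 85.7]
eef_rot: [-1.57, 0.0, -1.532]
force: [0.3, 0.2, -0.9]
gripper_width: 0.381
[655.60595055  -5.67989     85.81270921] [ 0.69446092 -0.61358577 -0.67132966] [-1.56995884e+00 -2.27056701e-05 -1.53229106e+00]
```

View pics/s7.png

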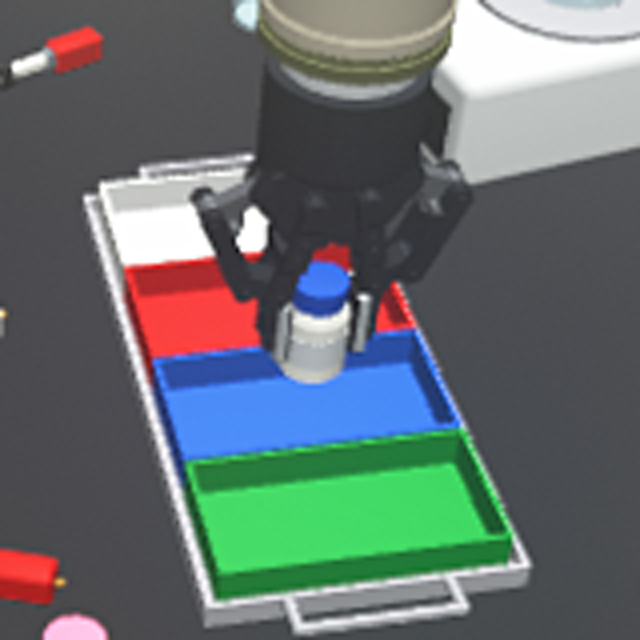

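```bash
python3 -m jog '[{"x":0,"y":0,"z":-0.8,"yaw":0},{"x":0,"y":0,"z":-1.6,"yaw":0},{"x":0,"y":0,"z":-2.4,"yaw":0},{"x":0,"y":0,"z":-3.2,"yaw":0},{"x":0,"y":0,"z":-3.8,"yaw":0},{"x":0,"y":0,"z":-4.2,"yaw":0},{"x":0,"y":0,"z":-4.35,"yaw":0},{"x":0,"y":0,"z":-4.4,"yaw":0}]'; python3 - <<'E'
from h import *
c=cap("side"); s=robot.sense();print(s['tool_pos'],s['force'],s['eef_rot']); crop(c,320,150,480,310,4,"pics/s8.png")
E
```

```text
clock: 8.6
tool_pos: [655.3, -5.7, 42.2]
eef_rot: [-1.571, -0.0, -1.532]
force: [-5.1, -0.0, 9.2]
gripper_width: 0.377
[655.33991258  -5.68232742  42.23600385] [-3.45682493 -0.95484332  6.47388514] [-1.57067800e+00 -3.27918909e-04 -1.53228300e+00]
```

View pics/s8.png

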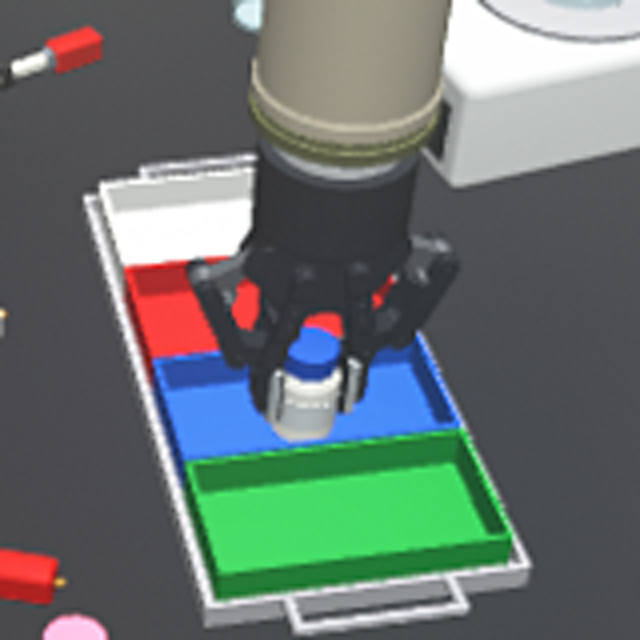

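```bash
python3 -m jog '[{"x":0,"y":0,"z":0,"yaw":0},{"x":0,"y":0,"z":0,"yaw":0},{"x":0,"y":0,"z":0,"yaw":0},{"x":0,"y":0,"z":0,"yaw":0},{"x":0,"y":0,"z":0.5,"yaw":0},{"x":0,"y":0,"z":1.5,"yaw":0},{"x":0,"y":0,"z":2.5,"yaw":0},{"x":0,"y":0,"z":4,"yaw":0}]' 60
python3 -m jog '[{"x":0,"y":0,"z":1.5,"yaw":-3},{"x":0,"y":0,"z":3,"yaw":-10},{"x":0,"y":0,"z":4.5,"yaw":-18},{"x":0,"y":0,"z":6,"yaw":-28},{"x":0,"y":0,"z":7,"yaw":-38},{"x":0,"y":0,"z":8,"yaw":-48},{"x":0,"y":0,"z":9,"yaw":-58},{"x":0,"y":0,"z":9,"yaw":-68}]' 60
python3 - <<'E'
from h import *
c=cap("side"); s=robot.sense();print(s['tool_pos'],s['force'],s['eef_rot']); crop(c,320,150,480,310,4,"pics/s9.png")
E
```

```text
clock: 9.65
tool_pos: [655.3, -5.7, 82.3]
eef_rot: [-1.571, 0.0, -1.532]
force: [0.3, -1.2, -0.3]
gripper_width: 0.603
clock: 10.65
tool_pos: [655.9, -5.4, 173.5]
eef_rot: [-1.57, 0.002, -2.725]
force: [-0.0, 0.1, -0.4]
gripper_width: 0.6
[655.65685533  -5.35409031 172.9806934 ] [ 0.10497671 -0.00529976 -0.06984579] [-1.57029793e+00  1.78175124e-03 -2.73300350e+00]
```

View pics/s9.png

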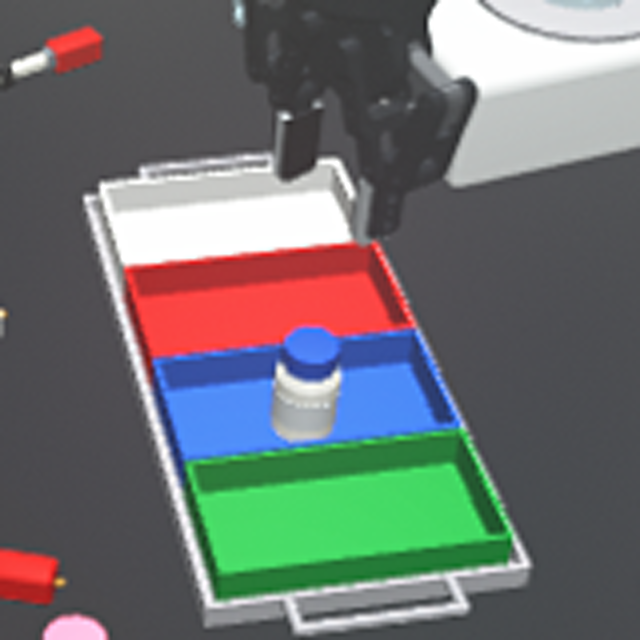

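```bash
python3 - <<'E'
from h import *
s=cap("side"); c=cap("top")
S1=lambda u,v:(240+u/5,140+v/5)
for n,p in dict(counter=(492,100),working=(326,249),reference=(361,442)).items(): print(n,p2w(s,*S1(*p),18).round(1))
crop(c,215,125,400,215,4,"pics/t5.png")
E
```

```text
counter [585.3 350.   18. ]
working [486.8 232.   18. ]
reference [489.   88.6  18. ]
```

```bash
python3 -m jog '[{"x":-0.5,"y":2,"z":0,"yaw":0},{"x":-1.5,"y":7,"z":0,"yaw":-1},{"x":-2.6,"y":12.5,"z":0,"yaw":-1},{"x":-3.8,"y":18,"z":0,"yaw":-1},{"x":-5,"y":24,"z":-1,"yaw":-1},{"x":-6.2,"y":29.5,"z":-3,"yaw":-1},{"x":-7.2,"y":34,"z":-5,"yaw":-1},{"x":-7.5,"y":35.5,"z":-7,"yaw":-1}]' 60
python3 -m jog '[{"x":0,"y":0,"z":-0.5,"yaw":0},{"x":0,"y":0,"z":-1,"yaw":0},{"x":0,"y":0,"z":-2,"yaw":0},{"x":0,"y":0,"z":-3,"yaw":0},{"x":0,"y":0,"z":-3.5,"yaw":0},{"x":0,"y":0,"z":-4,"yaw":0},{"x":0,"y":0,"z":-4,"yaw":0},{"x":0,"y":0,"z":-4,"yaw":0}]' 60
python3 - <<'E'
from h import *
c=cap("side"); s=robot.sense();print(s['tool_pos'],s['force'],s['eef_rot']); crop(c,260,90,420,210,5,"pics/s10.png"); c=cap("top");crop(c,140,160,260,280,5,"pics/t6.png")
E
```

```text
clock: 11.8
tool_pos: [577.0, 354.6, 100.8]
eef_rot: [-1.574, -0.0, -2.728]
force: [-0.6, 0.1, 1.3]
gripper_width: 0.6
clock: 12.8
tool_pos: [580.5, 349.4, 61.6]
eef_rot: [-1.571, 0.0, -2.736]
force: [-0.1, 0.3, 0.7]
gripper_width: 0.604
[580.47382738 349.43146664  61.6686463 ] [-0.32087893 -0.04942745  0.11072675] [-1.57080397e+00  5.13253808e-04 -2.73647991e+00]
```

View pics/s10.png

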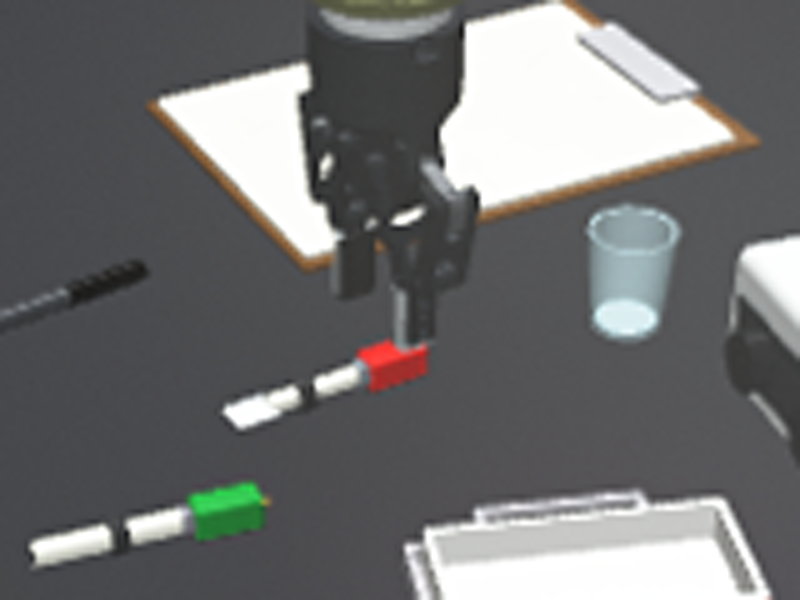

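View pics/t6.png

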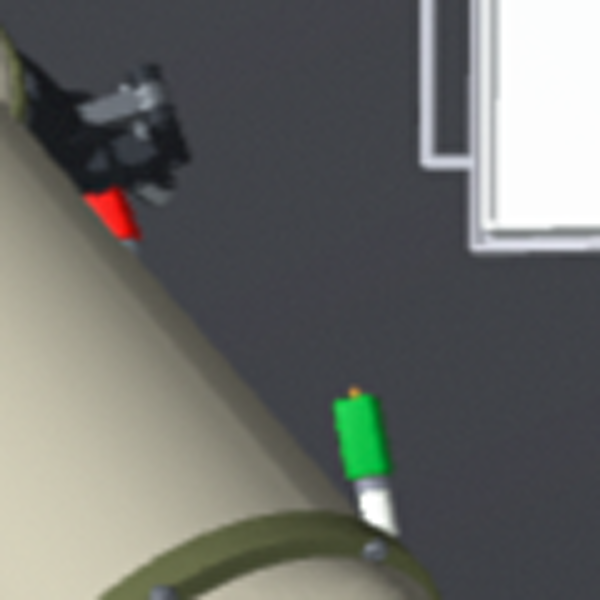

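```bash
python3 -m jog '[{"x":0,"y":0,"z":-0.7,"yaw":0},{"x":0,"y":0,"z":-1.4,"yaw":0},{"x":0,"y":0,"z":-2.1,"yaw":0},{"x":0,"y":0,"z":-2.7,"yaw":0},{"x":0,"y":0,"z":-3.2,"yaw":0},{"x":0,"y":0,"z":-3.4,"yaw":0},{"x":0,"y":0,"z":-3.4,"yaw":0},{"x":0,"y":0,"z":-3.4,"yaw":0}]' 60
python3 -m jog '[{"x":0,"y":0,"z":0,"yaw":0},{"x":0,"y":0,"z":0,"yaw":0},{"x":0,"y":0,"z":0,"yaw":0},{"x":0,"y":0,"z":0,"yaw":0},{"x":0,"y":0,"z":0,"yaw":0},{"x":0,"y":0,"z":0,"yaw":0},{"x":0,"y":0,"z":0,"yaw":0},{"x":0,"y":0,"z":0,"yaw":0}]' 0
python3 - <<'E'
from h import *
c=cap("side"); s=robot.sense();print(s['tool_pos'],s['force'],s['eef_rot'],s['gripper_width']); crop(c,260,90,420,210,5,"pics/s11.png")
E
```

```text
clock: 13.9
tool_pos: [580.5, 349.4, 27.6]
eef_rot: [-1.571, 0.0, -2.737]
force: [-0.0, 0.5, -0.2]
gripper_width: 0.597
clock: 14.9
tool_pos: [580.6, 349.4, 27.7]
eef_rot: [-1.571, 0.001, -2.737]
force: [0.2, -0.7, 5.1]
gripper_width: 0.192
[580.56045391 349.47159178  27.75589675] [-0.21841617 -0.64416096  5.5872218 ] [-1.57083669e+00  6.95456133e-04 -2.73656309e+00] 0.19337162626330445
```

View pics/s11.png

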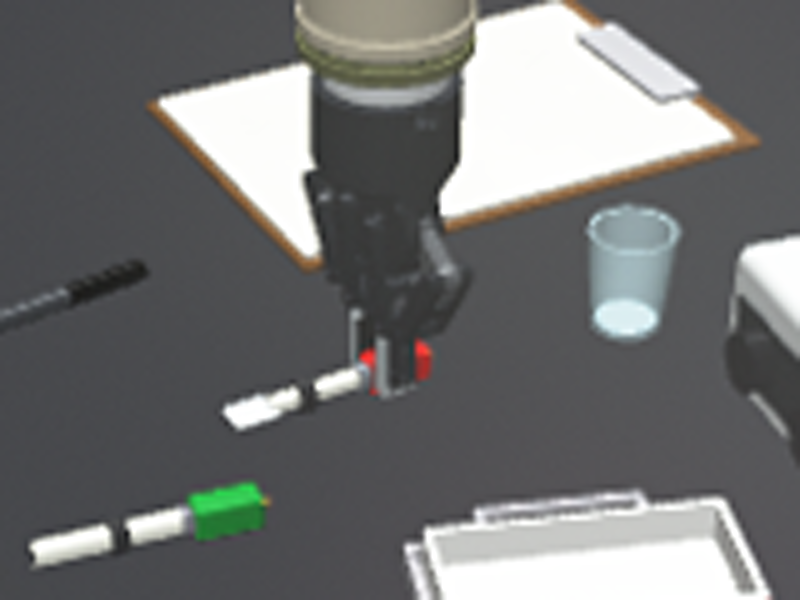

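```bash
python3 -m jog '[{"x":0,"y":0,"z":0.3,"yaw":0},{"x":0,"y":0,"z":1,"yaw":0},{"x":0,"y":0,"z":2,"yaw":0},{"x":0,"y":0,"z":3.5,"yaw":0},{"x":0,"y":0,"z":5,"yaw":0},{"x":0,"y":0,"z":6.5,"yaw":0},{"x":0,"y":0,"z":7.5,"yaw":0},{"x":0,"y":0,"z":8,"yaw":0}]'
python3 - <<'E'
from h import *
c=cap("side"); s=robot.sense();print(s['tool_pos'],s['force'],s['eef_rot'],s['gripper_width']); crop(c,260,90,420,210,5,"pics/s12.png")
E
```

```text
clock: 15.95
tool_pos: [580.5, 349.4, 108.2]
eef_rot: [-1.571, 0.001, -2.737]
force: [0.8, -0.3, -1.1]
gripper_width: 0.196
[580.61082797 349.39522297 108.42807298] [ 0.67072495  0.22968289 -0.44394633] [-1.57074544e+00  9.99353166e-04 -2.73662842e+00] 0.19528827827292092
```

View pics/s12.png

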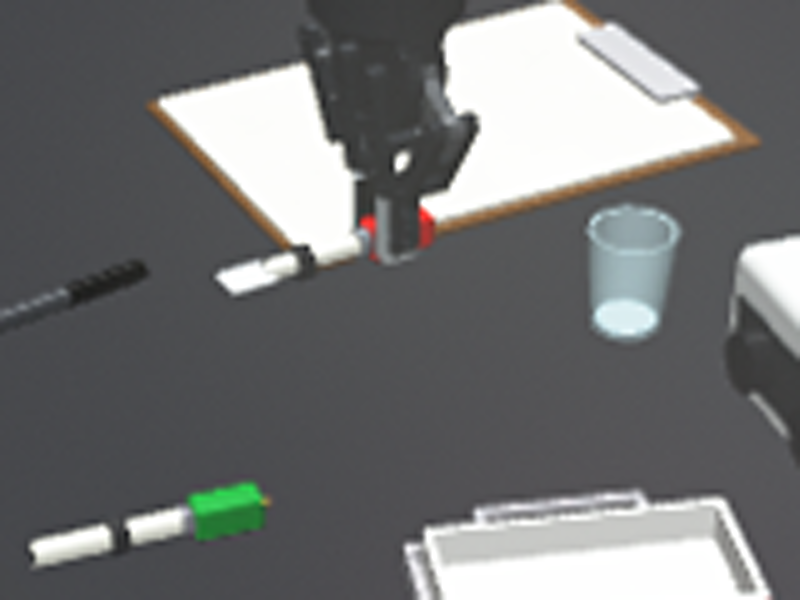

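```bash
python3 -m jog '[{"x":0.5,"y":-1.5,"z":0.5,"yaw":-1},{"x":2,"y":-5,"z":1,"yaw":-4},{"x":3.7,"y":-9.5,"z":1,"yaw":-8},{"x":5.4,"y":-14,"z":1,"yaw":-12},{"x":7.1,"y":-18.5,"z":0.5,"yaw":-16},{"x":8.8,"y":-23,"z":0,"yaw":-19},{"x":10,"y":-26.5,"z":-0.5,"yaw":-21},{"x":10.6,"y":-27.6,"z":-1,"yaw":-21.5}]'
python3 -m jog '[{"x":0,"y":0,"z":-0.5,"yaw":0},{"x":0,"y":0,"z":-1,"yaw":0},{"x":0,"y":0,"z":-1.5,"yaw":0},{"x":0,"y":0,"z":-2,"yaw":0},{"x":0,"y":0,"z":-2.5,"yaw":0},{"x":0,"y":0,"z":-2.8,"yaw":0},{"x":0,"y":0,"z":-3,"yaw":0},{"x":0,"y":0,"z":-3,"yaw":0}]'
python3 - <<'E'
from h import *
c=cap("side"); s=robot.sense();print(s['tool_pos'],s['force'],s['eef_rot'],s['gripper_width']); crop(c,320,150,480,310,4,"pics/s13.png"); c=cap("top");crop(c,220,125,400,215,4,"pics/t7.png")
E
```

```text
clock: 17.0
tool_pos: [686.9, 68.2, 96.7]
eef_rot: [-1.569, -0.001, -3.118]
force: [-0.2, 1.5, -1.1]
gripper_width: 0.191
clock: 18.0
tool_pos: [686.3, 73.2, 67.2]
eef_rot: [-1.571, -0.0, -3.112]
force: [-0.4, 0.2, 0.1]
gripper_width: 0.19
[686.36375161  73.25980223  67.38660726] [ 0.16150126 -0.18724143 -1.00343188] [-1.57071461e+00  8.23282749e-05 -3.11182418e+00] 0.19269003220840883
```

View pics/s13.png

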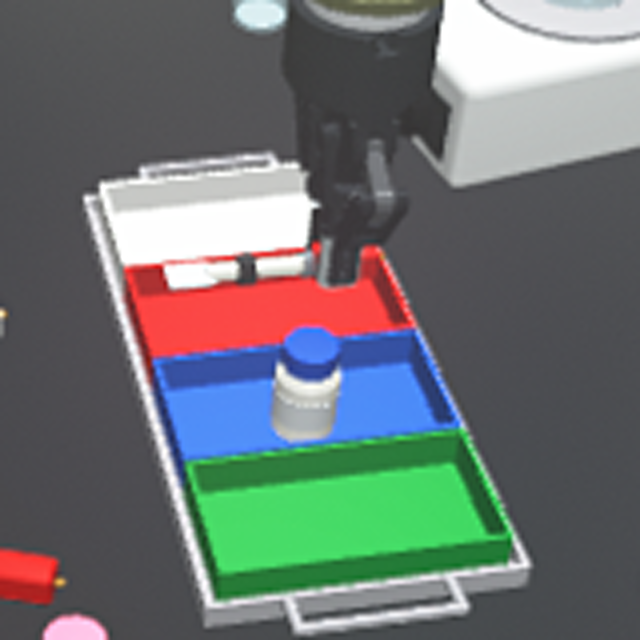

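View pics/t7.png

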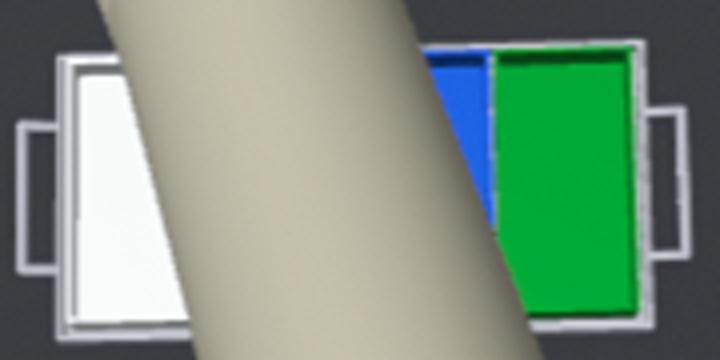

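```bash
python3 -m jog '[{"x":0,"y":0,"z":-0.6,"yaw":0},{"x":0,"y":0,"z":-1.2,"yaw":0},{"x":0,"y":0,"z":-1.8,"yaw":0},{"x":0,"y":0,"z":-2.3,"yaw":0},{"x":0,"y":0,"z":-2.8,"yaw":0},{"x":0,"y":0,"z":-3.1,"yaw":0},{"x":0,"y":0,"z":-3.3,"yaw":0},{"x":0,"y":0,"z":-3.35,"yaw":0}]'
python3 - <<'E'
from h import *
c=cap("side"); s=robot.sense();print(s['tool_pos'],s['force'],s['eef_rot'],s['gripper_width']); crop(c,320,150,480,310,4,"pics/s14.png")
E
```

```text
clock: 19.1
tool_pos: [686.3, 73.3, 33.9]
eef_rot: [-1.571, 0.0, -3.112]
force: [-0.7, -0.1, 1.1]
gripper_width: 0.194
[686.3499686   73.30459442  33.92395593] [ 1.00674115 -0.08711276 -1.00163024] [-1.57070516e+00  7.62068556e-05 -3.11177033e+00] 0.19258293758584422
```

View pics/s14.png

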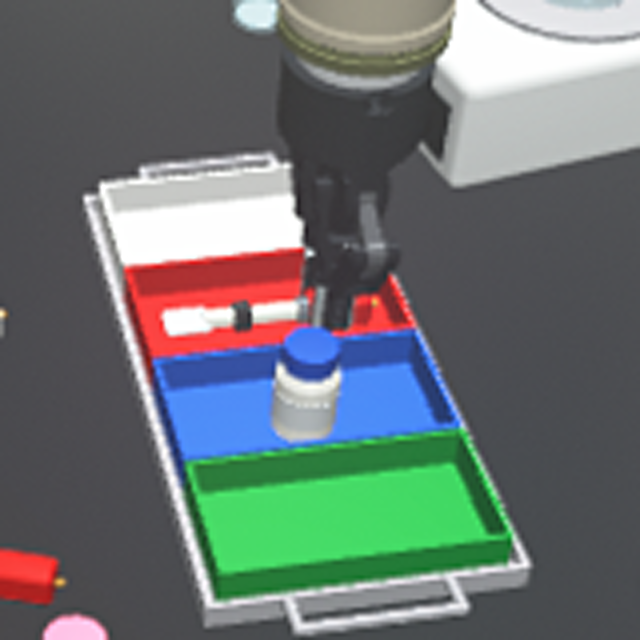

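```bash
python3 -m jog '[{"x":0,"y":0,"z":-0.03,"yaw":0},{"x":0,"y":0,"z":-0.06,"yaw":0},{"x":0,"y":0,"z":-0.09,"yaw":0},{"x":0,"y":0,"z":-0.12,"yaw":0},{"x":0,"y":0,"z":-0.12,"yaw":0},{"x":0,"y":0,"z":-0.12,"yaw":0},{"x":0,"y":0,"z":-0.12,"yaw":0},{"x":0,"y":0,"z":-0.12,"yaw":0}]'
```

```text
clock: 20.15
tool_pos: [686.5, 73.3, 33.9]
eef_rot: [-1.571, 0.0, -3.112]
force: [-5.7, -1.2, 10.3]
gripper_width: 0.194
```

Contact, about 10 N up. Releasing within the bin width, then rising.

```bash
python3 -m jog '[{"x":0,"y":0,"z":0,"yaw":0},{"x":0,"y":0,"z":0,"yaw":0},{"x":0,"y":0,"z":0,"yaw":0},{"x":0,"y":0,"z":0,"yaw":0},{"x":0,"y":0,"z":0.5,"yaw":0},{"x":0,"y":0,"z":1,"yaw":0},{"x":0,"y":0,"z":2,"yaw":0},{"x":0,"y":0,"z":3,"yaw":0}]' 33
python3 -m jog '[{"x":0,"y":0,"z":1,"yaw":0},{"x":0,"y":0,"z":2.5,"yaw":0},{"x":0,"y":0,"z":4.5,"yaw":0},{"x":-1.5,"y":1.5,"z":6,"yaw":1},{"x":-5,"y":4,"z":7,"yaw":3},{"x":-9,"y":7,"z":7,"yaw":5},{"x":-13,"y":10,"z":7,"yaw":8},{"x":-17,"y":13,"z":7,"yaw":10}]' 60
python3 - <<'E'
from h import *
c=cap("side"); s=robot.sense();print(s['tool_pos'],s['force'],s['eef_rot'],s['gripper_width']); crop(c,320,150,480,310,4,"pics/s15.png")
E
```

```text
clock: 21.15
tool_pos: [686.5, 73.3, 63.6]
eef_rot: [-1.571, 0.0, -3.112]
force: [0.0, -0.3, -0.6]
gripper_width: 0.333
clock: 22.15
tool_pos: [515.3, 204.3, 134.0]
eef_rot: [-1.571, 0.002, -2.936]
force: [-0.3, 0.1, 0.2]
gripper_width: 0.6
[509.98605401 209.6744735  133.90788597] [-2.89158913  6.43640869  0.21876014] [-1.57267377e+00 -8.39417089e-04 -2.92729175e+00] 0.6008579898499852
```

View pics/s15.png

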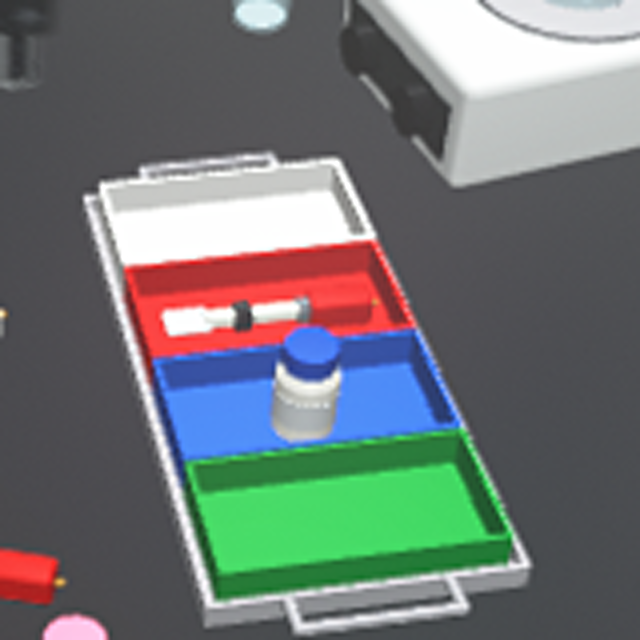

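```bash
python3 -m jog '[{"x":-1,"y":1,"z":-0.5,"yaw":0.5},{"x":-2.5,"y":2,"z":-1,"yaw":0.5},{"x":-3.5,"y":3,"z":-2,"yaw":0.5},{"x":-3.5,"y":3,"z":-3.5,"yaw":0.5},{"x":-3.5,"y":3,"z":-5,"yaw":0.5},{"x":-3.5,"y":3,"z":-6,"yaw":0.5},{"x":-3.5,"y":3,"z":-7,"yaw":0.5},{"x":-3.5,"y":3,"z":-7,"yaw":0.5}]' 60
python3 - <<'E'
from h import *
c=cap("side"); s=robot.sense();print(s['tool_pos'],s['force'],s['eef_rot'],s['gripper_width']); crop(c,240,120,400,240,5,"pics/s16.png")
E
```

```text
clock: 23.2
tool_pos: [481.0, 233.0, 61.8]
eef_rot: [-1.571, -0.001, -2.929]
force: [-0.4, -0.5, -0.1]
gripper_width: 0.601
[481.325446   233.18824021  62.42945243] [0.76708381 0.309515   1.57389715] [-1.57067490e+00 -4.09113205e-04 -2.92857864e+00] 0.6007421652155214
```

View pics/s16.png

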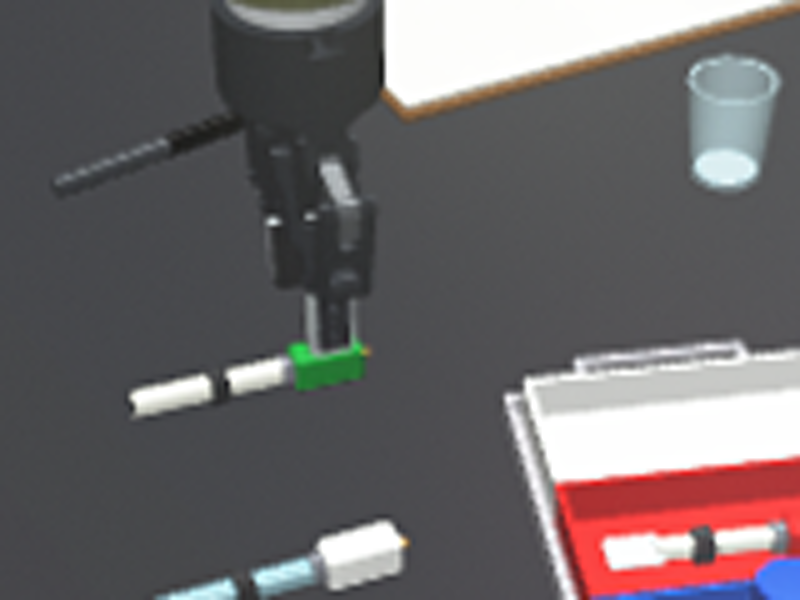

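```bash
python3 -m jog '[{"x":0,"y":0,"z":-0.7,"yaw":0},{"x":0,"y":0,"z":-1.4,"yaw":0},{"x":0,"y":0,"z":-2.1,"yaw":0},{"x":0,"y":0,"z":-2.7,"yaw":0},{"x":0,"y":0,"z":-3.2,"yaw":0},{"x":0,"y":0,"z":-3.5,"yaw":0},{"x":0,"y":0,"z":-3.5,"yaw":0},{"x":0,"y":0,"z":-3.5,"yaw":0}]' 60
python3 -m jog '[{"x":0,"y":0,"z":0,"yaw":0},{"x":0,"y":0,"z":0,"yaw":0},{"x":0,"y":0,"z":0,"yaw":0},{"x":0,"y":0,"z":0,"yaw":0},{"x":0,"y":0,"z":0,"yaw":0},{"x":0,"y":0,"z":0,"yaw":0},{"x":0,"y":0,"z":0,"yaw":0},{"x":0,"y":0,"z":0,"yaw":0}]' 0
python3 -m jog '[{"x":0,"y":0,"z":0.3,"yaw":0},{"x":0,"y":0,"z":1,"yaw":0},{"x":0,"y":0,"z":2,"yaw":0},{"x":0,"y":0,"z":3.5,"yaw":0},{"x":0,"y":0,"z":5,"yaw":0},{"x":0,"y":0,"z":6.5,"yaw":0},{"x":0,"y":0,"z":7.5,"yaw":0},{"x":0,"y":0,"z":8,"yaw":0}]'
python3 - <<'E'
from h import *
c=cap("side"); s=robot.sense();print(s['tool_pos'],s['force'],s['eef_rot'],s['gripper_width']); crop(c,240,120,400,240,5,"pics/s17.png")
E
```

```text
clock: 24.25
tool_pos: [481.4, 233.4, 27.8]
eef_rot: [-1.571, 0.0, -2.929]
force: [0.6, 0.6, 0.4]
gripper_width: 0.6
clock: 25.25
tool_pos: [481.6, 233.5, 28.0]
eef_rot: [-1.571, 0.001, -2.928]
force: [-0.9, -0.9, 5.6]
gripper_width: 0.193
clock: 26.25
tool_pos: [481.5, 233.3, 108.4]
eef_rot: [-1.571, 0.001, -2.929]
force: [0.3, -0.3, -1.0]
gripper_width: 0.196
[481.62965669 233.393096   108.60623576] [0.24879323 1.21076926 0.43571384] [-1.57080738e+00  9.72845143e-04 -2.92858950e+00] 0.1928319210904452
```

View pics/s17.png

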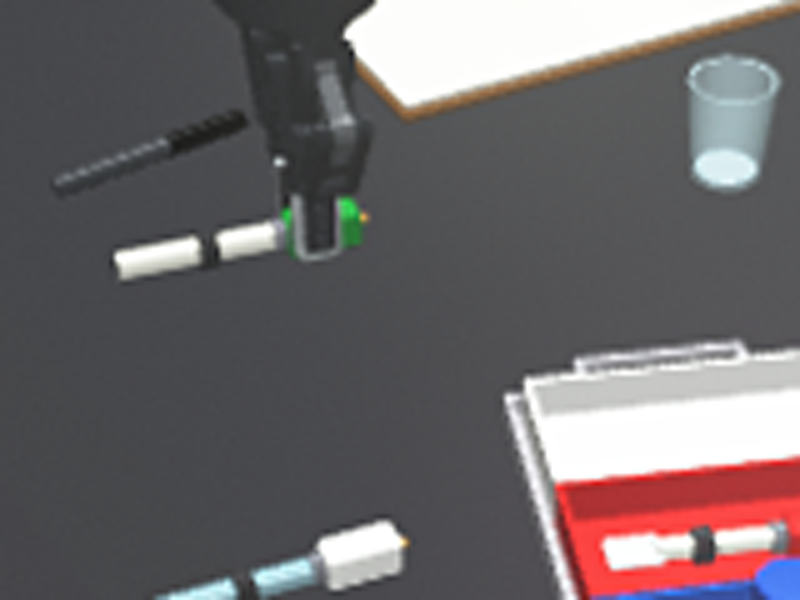

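```bash
python3 -m jog '[{"x":0.8,"y":-1.2,"z":1,"yaw":0},{"x":3,"y":-4.5,"z":2.5,"yaw":-1.5},{"x":6,"y":-9,"z":4,"yaw":-3},{"x":9,"y":-13.5,"z":4,"yaw":-4.5},{"x":12,"y":-18,"z":4,"yaw":-6},{"x":15,"y":-22.5,"z":4,"yaw":-7.5},{"x":18,"y":-27,"z":4,"yaw":-9},{"x":20,"y":-30.2,"z":4,"yaw":-10.5}]'
python3 -m jog '[{"x":0.6,"y":-1,"z":0,"yaw":0},{"x":0.9,"y":-1.4,"z":-1,"yaw":0},{"x":0.9,"y":-1.4,"z":-2.5,"yaw":0},{"x":0.9,"y":-1.4,"z":-4,"yaw":0},{"x":0.9,"y":-1.4,"z":-5.5,"yaw":0},{"x":0.9,"y":-1.4,"z":-7,"yaw":0},{"x":0.9,"y":-1.4,"z":-8,"yaw":0},{"x":0.9,"y":-1.4,"z":-8,"yaw":0}]'
python3 - <<'E'
from h import *
c=cap("side"); s=robot.sense();print(s['tool_pos'],s['force'],s['eef_rot'],s['gripper_width']); crop(c,320,170,480,310,4,"pics/s18.png")
E
```

```text
clock: 27.3
tool_pos: [682.0, -73.1, 147.3]
eef_rot: [-1.57, -0.001, -3.115]
force: [0.3, -0.4, -0.3]
gripper_width: 0.195
clock: 28.3
tool_pos: [689.8, -82.7, 66.6]
eef_rot: [-1.571, -0.001, -3.112]
force: [-0.3, 0.6, 0.3]
gripper_width: 0.194
[690.29849911 -82.73805461  67.49095578] [0.54656713 0.17592398 1.40149249] [-1.57078968e+00 -2.29599312e-04 -3.11182261e+00] 0.19042826498574264
```

View pics/s18.png

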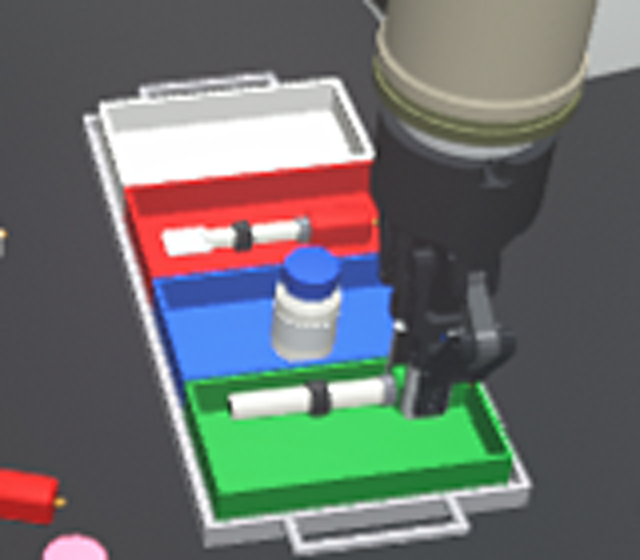

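```bash
python3 -m jog '[{"x":0,"y":0,"z":-0.7,"yaw":0},{"x":0,"y":0,"z":-1.4,"yaw":0},{"x":0,"y":0,"z":-2.1,"yaw":0},{"x":0,"y":0,"z":-2.7,"yaw":0},{"x":0,"y":0,"z":-3.1,"yaw":0},{"x":0,"y":0,"z":-3.3,"yaw":0},{"x":0,"y":0,"z":-3.4,"yaw":0},{"x":0,"y":0,"z":-3.45,"yaw":0}]'
python3 - <<'E'
from h import *
c=cap("side"); s=robot.sense();print(s['tool_pos'],s['force'],s['eef_rot'],s['gripper_width']); crop(c,320,170,480,310,4,"pics/s19.png")
E
```

```text
clock: 29.35
tool_pos: [690.4, -82.7, 34.2]
eef_rot: [-1.571, 0.0, -3.112]
force: [-6.2, -0.1, 10.3]
gripper_width: 0.194
[690.42401942 -82.72781892  34.21497213] [-3.64152348  0.35155063  7.1815597 ] [-1.57049577e+00  2.94437140e-04 -3.11185000e+00] 0.19547118913547606
```

View pics/s19.png

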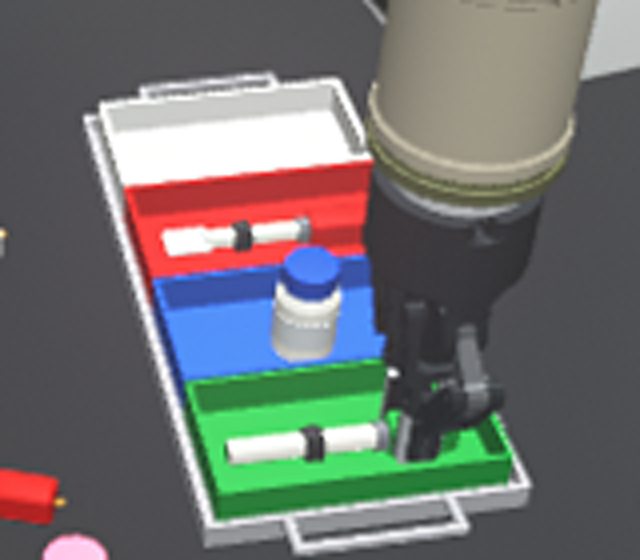

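```bash
python3 -m jog '[{"x":0,"y":0,"z":0,"yaw":0},{"x":0,"y":0,"z":0,"yaw":0},{"x":0,"y":0,"z":0,"yaw":0},{"x":0,"y":0,"z":0,"yaw":0},{"x":0,"y":0,"z":0.5,"yaw":0},{"x":0,"y":0,"z":1,"yaw":0},{"x":0,"y":0,"z":2,"yaw":0},{"x":0,"y":0,"z":3,"yaw":0}]' 33
python3 -m jog '[{"x":0,"y":0,"z":1,"yaw":0},{"x":0,"y":0,"z":2.5,"yaw":0},{"x":0,"y":0,"z":4.5,"yaw":0},{"x":-1.5,"y":1.2,"z":6.5,"yaw":1},{"x":-5,"y":4,"z":8,"yaw":3},{"x":-9,"y":7.3,"z":8,"yaw":5},{"x":-13,"y":10.6,"z":8,"yaw":8},{"x":-17,"y":14,"z":8,"yaw":11}]' 60
python3 -m jog '[{"x":-2.5,"y":2,"z":0,"yaw":1.7},{"x":-3.7,"y":3.1,"z":-1,"yaw":1.7},{"x":-3.7,"y":3.1,"z":-2,"yaw":1.7},{"x":-3.7,"y":3.1,"z":-3.5,"yaw":1.7},{"x":-3.7,"y":3.1,"z":-5,"yaw":1.7},{"x":-3.7,"y":3.1,"z":-6.5,"yaw":1.7},{"x":-3.7,"y":3.1,"z":-8,"yaw":1.7},{"x":-3.7,"y":3.1,"z":-8,"yaw":1.7}]' 60
python3 - <<'E'
from h import *
c=cap("side"); s=robot.sense();print(s['tool_pos'],s['force'],s['eef_rot'],s['gripper_width']); crop(c,240,150,480,310,3.3,"pics/s20.png")
E
```

```text
clock: 30.4
tool_pos: [690.5, -82.7, 64.2]
eef_rot: [-1.571, 0.001, -3.112]
force: [0.3, -0.1, 0.7]
gripper_width: 0.332
clock: 31.4
tool_pos: [519.3, 58.3, 144.4]
eef_rot: [-1.57, 0.001, -2.918]
force: [0.7, -0.1, 0.0]
gripper_width: 0.598
clock: 32.4
tool_pos: [482.5, 88.1, 61.7]
eef_rot: [-1.571, -0.002, -2.89]
force: [0.2, -0.4, -0.0]
gripper_width: 0.604
[483.04905388  88.31213409  62.62993712] [0.53908269 0.05262866 0.60104097] [-1.57106851e+00 -1.06073185e-03 -2.89001438e+00] 0.6006847524798005
```

View pics/s20.png

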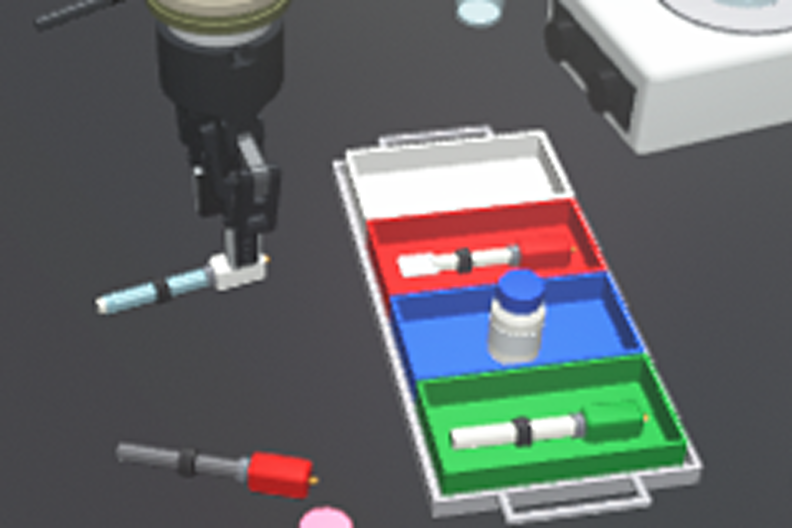

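```bash
python3 -m jog '[{"x":0,"y":0,"z":-0.7,"yaw":0},{"x":0,"y":0,"z":-1.4,"yaw":0},{"x":0,"y":0,"z":-2.1,"yaw":0},{"x":0,"y":0,"z":-2.7,"yaw":0},{"x":0,"y":0,"z":-3.2,"yaw":0},{"x":0,"y":0,"z":-3.5,"yaw":0},{"x":0,"y":0,"z":-3.5,"yaw":0},{"x":0,"y":0,"z":-3.5,"yaw":0}]' 60
python3 -m jog '[{"x":0,"y":0,"z":0,"yaw":0},{"x":0,"y":0,"z":0,"yaw":0},{"x":0,"y":0,"z":0,"yaw":0},{"x":0,"y":0,"z":0,"yaw":0},{"x":0,"y":0,"z":0,"yaw":0},{"x":0,"y":0,"z":0,"yaw":0},{"x":0,"y":0,"z":0,"yaw":0},{"x":0,"y":0,"z":0,"yaw":0}]' 0
python3 -m jog '[{"x":0,"y":0,"z":0.3,"yaw":0},{"x":0,"y":0,"z":1,"yaw":0},{"x":0,"y":0,"z":2,"yaw":0},{"x":0,"y":0,"z":3.5,"yaw":0},{"x":0,"y":0,"z":5,"yaw":0},{"x":0,"y":0,"z":6.5,"yaw":0},{"x":0,"y":0,"z":7.5,"yaw":0},{"x":0,"y":0,"z":8,"yaw":0}]'
python3 - <<'E'
from h import *
c=cap("side"); s=robot.sense();print(s['tool_pos'],s['force'],s['eef_rot'],s['gripper_width']); crop(c,240,150,480,310,3.3,"pics/s21.png")
E
```

```text
clock: 33.45
tool_pos: [483.5, 88.3, 28.3]
eef_rot: [-1.571, 0.0, -2.89]
force: [0.6, -0.2, 0.2]
gripper_width: 0.597
clock: 34.45
tool_pos: [483.6, 88.3, 28.5]
eef_rot: [-1.571, 0.0, -2.89]
force: [-0.4, 0.3, 5.5]
gripper_width: 0.194
clock: 35.45
tool_pos: [483.5, 88.3, 108.9]
eef_rot: [-1.571, 0.001, -2.89]
force: [-0.6, -0.9, -0.0]
gripper_width: 0.187
[483.61200564  88.33825359 109.08342393] [ 1.49397042 -0.1440098  -0.3856047 ] [-1.57050704e+00  8.84242689e-04 -2.89014247e+00] 0.19187475534144569
```

View pics/s21.png

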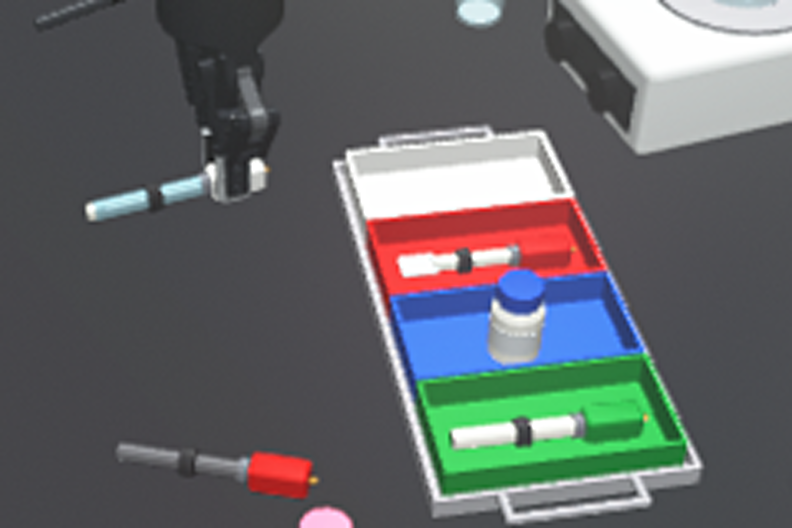

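```bash
python3 -m jog '[{"x":0.8,"y":0.3,"z":0,"yaw":-1},{"x":3,"y":1,"z":0,"yaw":-3},{"x":6.5,"y":2,"z":0,"yaw":-5},{"x":10,"y":3,"z":0,"yaw":-7},{"x":13.5,"y":4,"z":0,"yaw":-9},{"x":17,"y":5.2,"z":0,"yaw":-11},{"x":19.3,"y":5.9,"z":0,"yaw":-12.7},{"x":20,"y":6.1,"z":0,"yaw":-12.7}]'
python3 -m jog '[{"x":0,"y":0,"z":-0.5,"yaw":0},{"x":0,"y":0,"z":-1,"yaw":0},{"x":0,"y":0,"z":-2,"yaw":0},{"x":0,"y":0,"z":-3,"yaw":0},{"x":0,"y":0,"z":-3.5,"yaw":0},{"x":0,"y":0,"z":-4,"yaw":0},{"x":0,"y":0,"z":-4,"yaw":0},{"x":0,"y":0,"z":-4,"yaw":0}]'
python3 - <<'E'
from h import *
c=cap("side"); s=robot.sense();print(s['tool_pos'],s['force'],s['eef_rot'],s['gripper_width']); crop(c,320,130,480,270,4,"pics/s22.png")
E
```

```text
clock: 36.5
tool_pos: [683.9, 149.9, 106.6]
eef_rot: [-1.571, -0.001, -3.112]
force: [-0.3, 0.0, -0.2]
gripper_width: 0.188
clock: 37.5
tool_pos: [683.5, 149.4, 68.5]
eef_rot: [-1.571, 0.0, -3.112]
force: [0.2, 1.2, -1.0]
gripper_width: 0.195
[683.52471215 149.36757935  68.50370889] [ 0.18591928 -0.30316613 -0.68641482] [-1.57084124e+00  5.56947326e-04 -3.11177093e+00] 0.19590439240518942
```

View pics/s22.png

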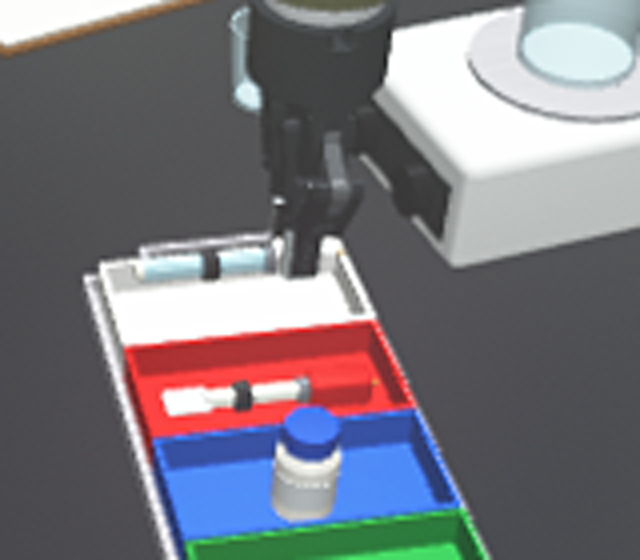

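```bash
python3 - <<'E'
from h import *
s=cap("side");c=cap("top")
print(p2w(s,433.8,196,0), p2w(s,431.5,171,60),p2w(s,431.5,171,75))
for z in(0,50,75):print(z,p2w(c,245,112,z),p2w(c,240,121,z))
E
```

```text
[797.17322169 188.89948492   0.        ] [788.69688858 209.57334086  60.        ] [780.35338959 188.69428088  75.        ]
0 [793.24724    178.99898381   0.        ] [772.23106632 189.55637171   0.        ]
50 [773.90010139 169.63110441  50.        ] [753.88279096 179.68671749  50.        ]
75 [764.22653209 164.94716471  75.        ] [744.70865328 174.75189038  75.        ]
```

```bash
python3 -m jog '[{"x":0,"y":0,"z":-0.7,"yaw":0},{"x":0,"y":0,"z":-1.4,"yaw":0},{"x":0,"y":0,"z":-2.1,"yaw":0},{"x":0,"y":0,"z":-2.7,"yaw":0},{"x":0,"y":0,"z":-3.1,"yaw":0},{"x":0,"y":0,"z":-3.3,"yaw":0},{"x":0,"y":0,"z":-3.4,"yaw":0},{"x":0,"y":0,"z":-3.45,"yaw":0}]'
python3 - <<'E'
from h import *
c=cap("side"); s=robot.sense();print(s['tool_pos'],s['force'],s['eef_rot'],s['gripper_width']); crop(c,320,130,480,270,4,"pics/s23.png")
E
```

```text
clock: 38.65
tool_pos: [683.4, 149.4, 34.7]
eef_rot: [-1.571, 0.0, -3.112]
force: [-4.9, -2.2, 10.2]
gripper_width: 0.189
[683.39921388 149.33154708  34.7044989 ] [-4.1229319  -1.17537694  5.72241129] [-1.57057985e+00  2.85393568e-04 -3.11187454e+00] 0.19660407682151154
```

View pics/s23.png

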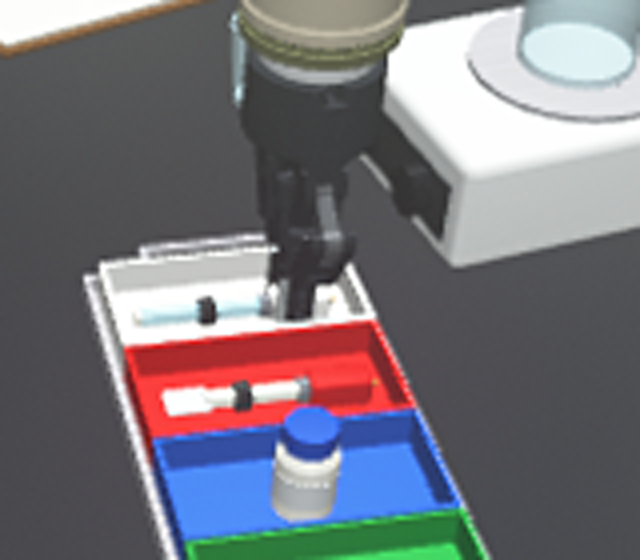

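Contact made. Release, rise and clear the view.

```bash
python3 -m jog '[{"x":0,"y":0,"z":0,"yaw":0},{"x":0,"y":0,"z":0,"yaw":0},{"x":0,"y":0,"z":0,"yaw":0},{"x":0,"y":0,"z":0,"yaw":0},{"x":0,"y":0,"z":0.5,"yaw":0},{"x":0,"y":0,"z":1,"yaw":0},{"x":0,"y":0,"z":2,"yaw":0},{"x":0,"y":0,"z":3,"yaw":0}]' 33
python3 -m jog '[{"x":0,"y":0,"z":1,"yaw":0},{"x":0,"y":0,"z":3,"yaw":0},{"x":0,"y":0,"z":5,"yaw":0},{"x":-2,"y":1.5,"z":7,"yaw":0},{"x":-5,"y":4,"z":9,"yaw":0},{"x":-9,"y":8,"z":10,"yaw":0},{"x":-13,"y":12,"z":10,"yaw":0},{"x":-17,"y":16,"z":10,"yaw":0}]' 33
python3 -m jog '[{"x":-3,"y":3,"z":0,"yaw":0},{"x":-5,"y":6,"z":0,"yaw":0},{"x":-7,"y":8,"z":0,"yaw":0},{"x":-8,"y":9,"z":0,"yaw":0},{"x":-8,"y":10,"z":0,"yaw":0},{"x":-8,"y":10,"z":0,"yaw":0},{"x":-8,"y":10,"z":0,"yaw":0},{"x":-8,"y":10,"z":0,"yaw":0}]' 33
python3 - <<'E'
from h import *
c=cap("side"); crop(c,320,150,480,310,4,"pics/s24.png"); crop(c,240,250,420,430,3.3,"pics/s25.png"); c=cap("top");crop(c,220,125,400,215,4,"pics/t8.png")
E
```

```text
clock: 39.7
tool_pos: [683.5, 149.3, 64.7]
eef_rot: [-1.571, 0.001, -3.112]
force: [0.4, 0.1, -0.3]
gripper_width: 0.328
clock: 40.7
tool_pos: [512.2, 310.6, 165.3]
eef_rot: [-1.571, 0.002, -3.112]
force: [0.1, 1.0, 0.3]
gripper_width: 0.331
clock: 41.7
tool_pos: [433.9, 408.6, 163.5]
eef_rot: [-1.57, -0.0, -3.113]
force: [0.7, -0.2, -0.5]
gripper_width: 0.325
```

View pics/s24.png

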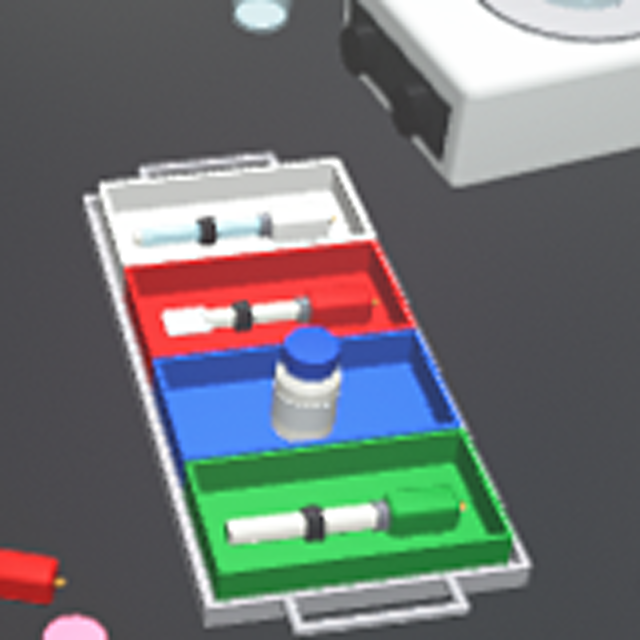

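View pics/s25.png

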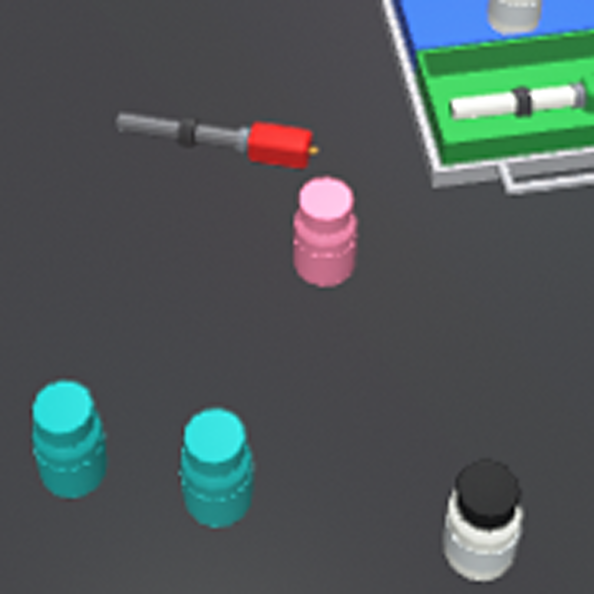

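View pics/t8.png

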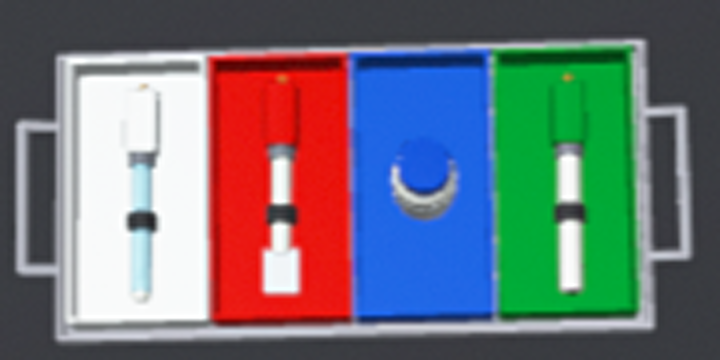

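```bash
python3 - <<'E'
from h import *
c=cap("top")
T3=lambda u,v:(220+u/4,125+v/4)
for n,a,t,b in [('white',(142,84),(141,300),(649.6,150)),('red',(281,79),(282,293),(651.8,73.5)),('green',(569,79),(570,291),(656.5,-82))]:
    A=p2w(c,*T3(*a),24)[:2];t=p2w(c,*T3(*t),15)[:2];d=(t-A)/np.hypot(*(t-A)); print(n,(A+d*56-b).round(1),(t-d*60-b).round(1))
print((p2w(c,*T3(424,166),62)[:2]-(653.8,-4.4)).round(1)); s=robot.sense(); print(s['clock'],s['force'],abs(s['joint_velocities']).max())
E
```

```text
white [ 1.7 -1.8] [ 0.1 -1.8]
red [ 2.9 -1.3] [ 2.6 -1.3]
green [-0.6 -1.6] [ 0.7 -1.6]
[-1.  -1.1]
41.85 [ 0.58608979 -0.40535739  0.44374148] 0.0021807069153866425
```

All placed items are within about 3 mm of their bin centres, well inside tolerance. Handing in.

```bash
python3 -c "
from rig import close_job
print(close_job())"
```

```text
the job is handed in; nothing more can be done
None
```

I packed all four items and handed the job in at about 42 s of the 112 s allowed. The system gives no verdict, so what follows is from my own checks.

- **Placing:** the blue-capped bottle stands in the blue bin. The working, counter (platinum plate) and reference electrodes lie in the green, red and white bins. I lowered each to the floor until the force reading reached about 10 N, then released it.
- **Last images:** the electrodes look flat and the bottle looks upright. Each electrode's centre is about 3 mm or less from its bin centre, and the bottle about 1.5 mm.
- **Look-alikes:** the graphite electrode and the black-capped bottle look unmoved in the side view. I compared them by eye and did not measure them again.
- **Robot:** it ended clear of everything and at rest, with no drops and no high forces in the readings between moves.
- **Disagreement:** the two cameras differed by about 2–4 mm on positions, so I mostly worked from the average. The final offsets above come from the top camera alone. No checks failed.

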